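# Clear the spent cartridge and hold the loading drawer at its mark

### The job

Lift the spent cartridge out of the pocket on top of the analyser and drop it into the yellow waste box, then pull the analyser's spring-loaded drawer out by its bar handle until the green pointer is level with the red marker on the rail, so that a colleague can load the next one. The drawer springs shut if let go: finish while still holding it steady at the marker, and do not knock over or push aside the tube rack, the bottle or the jar.

Things in the scene. Friction and masses are not known exactly. Their poses are not given: they have to be found in the camera images.
- analyser: White low bench analyser fixed to the worktop, 200 wide (y), 240 deep, 85 high. Origin at worktop height below the middle of its front face; its x points from the front face back into the housing (roughly away from the robot), y to the robot's left, z up. Its yaw varies. The drawer comes out of the front face along -x.
- pocket (a point): Centre of the floor of the grey ejection pocket on top of the analyser, 50 behind the front face, at height 85: 24 (x) x 44 (y) inside, walls 5 thick, open upward, rim at height 110.
- drawer: Drawer of the analyser, on a slide along the analyser's -x, 0 to 115 mm of travel. Its origin coincides with the analyser's origin when shut and moves out with it. Starts shut; a spring pulls it shut at all times, about 4 N when shut rising by 0.6 N per 10 mm of travel. White front panel 116 wide, 48 high (top at height 70), 16 thick in front of the housing face.
- handle (a point): Middle of the drawer's steel bar handle: a round level bar 12 in diameter, 84 long along the analyser's y, at height 70, 44 clear of the drawer's front panel (bar's axis to panel), joined to the panel by two 8 mm rods at the bar's ends. Moves with the drawer.
- pointer (a point): Tip of the green pointer, 6 wide, that sticks out sideways from the drawer's front panel over to the rail, at height 60. Moves with the drawer.
- mark (a point): Middle of the red marker, 8 long (x), 12 wide, 10 high, this point at height 60, on the aluminium rail (8 wide, top at height 55) that runs out 150 from the front face along -x at y = -87. Its axes are the analyser's. Pointer and marker are level when their positions along that x agree: 50 to 85 mm of drawer travel, different each time. The marker does not stop the drawer.
- cartridge: Spent cartridge, loose: white plastic block 20 (x) x 40 (y) x 75 high with a blue band near the top, about 60 g, standing in the ejection pocket and sticking out 50 above its rim. Origin at the centre of its underside; axes parallel to the analyser's at the start.
- cartridge_mid (a point): Centre of the cartridge, 37.5 above the origin of its underside.
- waste_box: Yellow open waste box, fixed to the worktop, 140 x 140 outside (148 over the rim), 100 high, walls 4 thick. Origin at the centre of its underside, z up. It stands on the left or the right of the robot, with the tube rack on the other side.
- tube_rack: Blue rack 60 (x) x 130 (y) x 61 high with four capped tubes up to 94 high, 0.4 kg, loose. Bystander. Origin at the centre of its underside.
- diluent: White bottle with a blue cap, 68 in diameter, 160 high, loose. Bystander. Origin at the centre of its underside.
- reagent_jar: Amber jar with a black cap, 60 in diameter, 75 high, loose. Bystander. Origin at the centre of its underside.
Mind the look-alikes: they are no part of the job. There is more than one size of the cartridge; the one meant has the size given above.

How it is judged:
On the way, in this order (a step that is already met when the one before it is completed fails the run):
1. the spent cartridge lies in the waste box, let go (x of cartridge_mid in the frame of waste_box between -0.066 and 0.066 m and y of cartridge_mid in the frame of waste_box between -0.066 and 0.066 m and z of cartridge_mid in the frame of waste_box below 0.08 m and contact force between cartridge and the fingers below 0.05 N), for 0.2 s.
2. the fingers hold the drawer with its pointer level with the red marker (x of pointer in the frame of mark between -0.006 and 0.006 m and contact force between drawer and the fingers above 2 N), for 0.2 s.
At the end, for the whole second after the job is handed in: The cartridge lies at rest in the waste box, let go; the drawer's pointer is within 6 mm of the marker's middle along the rail, the drawer is still (below 10 mm/s) and the fingers are holding it (contact above 2 N) (all of step 1 and all of step 2 and linear speed of cartridge below 0.02 m/s and linear speed of drawer below 0.01 m/s); the arm keeps its last pose, push and grip.
It fails at once if the tube rack is pushed more than 25 mm or tipped (distance of tube_rack from where it was at the start of the episode above 0.025 m or angle between tube_rack's own z axis and vertical above 0.3 rad).
It fails at once if the bottle is pushed more than 25 mm or tipped (distance of diluent from where it was at the start of the episode above 0.025 m or angle between diluent's own z axis and vertical above 0.3 rad).
It fails at once if the jar is pushed more than 25 mm or tipped (distance of reagent_jar from where it was at the start of the episode above 0.025 m or angle between reagent_jar's own z axis and vertical above 0.3 rad).
It also fails if it takes over 48 s, if anything falls off the work surface, if the arm or the gripper's body presses on something with over 40 N, if the wrist force passes 120 N, or if a joint passes its speed limit or range.

### The arm

A 6-joint arm with a two-finger parallel gripper is mounted at the origin on the work surface. World frame = base frame: x ahead of the robot, y to its left, z up, the work surface at z = 0. Lengths are in m, angles in rad, forces in N, time in s.
With the tool pointing down it reaches from about 0.35 to 0.85 m from the base axis. Payload 8.1 kg.
Tool frame: the origin (TCP) lies at the centre of the arm's flange, where the gripper is bolted on; the fingertips stand 186 mm ahead of it and the grasp point (between the pads) lies 167 mm ahead of it; z points along the fingers, y is the line along which they close (so a half turn about z gives the same grasp; the last joint's range is limited). The gripper opens to 93 mm and grips with 3 to 60 N. Pads are 15 mm wide; open, the fingers measure 128 mm over their backs; the gripper's body (75 mm by 188 mm) begins 65 mm behind the grasp point.
Start: joints at [-1.328, 0.13, 1.488, -0, 1.523, -0.085], TCP at [0.193, -0.568, 0.405] pointing down, gripper open.
Joint ranges: [-2.96, 2.96], [-0.89, 2.26], [0.02, 2.5], [-1.34, 4.48], [0, 2.73], [-2.66, 2.66]. Speed limits (rad/s): [2.39, 2.39, 2.79, 3.14, 3.14, 3.14].

### API

Orientations are given as a rotation vector (axis times angle).
In Python, from plant import read_state, read_camera, camera_params, robot gives the robot as it stands.
- The arm moves only by the tool carry_out, never from a script. Its argument "targets" is a list of rows, each an object of numbers: "hand": the opening in per cent of the stroke, from 0 (shut) to 100 (fully open); "x", "y", "z": the shift along the tool's x, y, z in m; "ax", "ay", "az": the turn, a rotation vector about the tool's x, y, z in rad. In form: [{"hand": .., "x": .., "y": .., "z": .., "ax": .., "ay": .., "az": ..}, ...]. A call has 1 to 8 rows; each row is the pose to reach, as a shift and turn from the pose commanded when the call began, along the tool's axes at that moment; what a row does not reach only later rows make up. A row lasts 1/8 s, in which the tool goes at most 62.5 mm and 10.7 degrees, less where a joint would pass 70% of its speed; a pose out of reach is approached as far as the arm can. A call with a gripper value outside its range is refused whole. The fingers move at their own pace and stop on an object; "newtons" is the grip in N (left out, the last holds). Time passes only in rows, so rows that repeat a pose let the fingers close. It gives the time, the measured TCP pose, the force, the opening and the grip force at its end, in the units of the state.
- read_state(): the state, without advancing time (a new reading comes with each control period).
- read_camera(name): name is "scene" or "side" or "wrist"; returns (picture, depth): 400x640x3 uint8, blue, green, red; 400x640 float32, m along the optical axis (not along the pixel's ray), 0 where there is no reading.
- camera_params(name): a dict with "fx", "fy", "cx", "cy" (pixels), "position" and "rotation" of the camera in the world. Camera axes: x right, y up, looking along -z (the intrinsics and any distortion apply to the point x, -y, -z); pixel columns grow to the right and rows downward; lengths in m; the calibration is good to about 2 mm. A picture is of the moment at which its call begins: read the wrist's pose just before it. camera_params takes no time and is no camera call; for the wrist camera it gives the pose at the moment of the call.
- robot.close_job(): hands the job in; it is judged then, once.
The state is a dict: "t": time; "q": joint angles; "dq": joint speeds; "joint_torque": joint torques, N m; "tool_pos": TCP position; "orientation": TCP orientation; "force": force on the tool from outside, world axes, zero at the start; "wrist_torque": the same for the moment, N m; "opening": finger opening in m; "gripper_force": force on a finger pad.
Only numpy, scipy, OpenCV 4.12 (cv2) and the standard library are available. Lean on these libraries where they do the work, as an engineer would, in place of code of your own. Each camera call takes 0.05 s, during which the arm holds its last target. There are 200 camera calls.

## Working session

There is one attempt and no reset: what is moved stays moved. The work goes in short steps, Python scripts to look and compute and a tool call to move; the robot and the scene stay as the last step left them, time stands still between calls to the robot, and variables do not carry over. Pictures are saved under pics/ and viewed, at most 10 in all, crops included, and the job is handed in when it is done.

Besides the shell and the picture viewer there is one more tool, called after ">>>" in YAML: its name, and indented under it one key for each argument. carry_out: Moves the arm, as the interface text tells. Its arguments: {"type":"object","properties":{"targets":{"type":"array","items":{"type":"object","properties":{"hand":{"type":"number"},"x":{"type":"number"},"y":{"type":"number"},"z":{"type":"number"},"ax":{"type":"number"},"ay":{"type":"number"},"az":{"type":"number"}}}},"newtons":{"type":"number"}},"required":["targets"]}

```bash
mkdir -p pics; cat > h.py <<'E'
import numpy as np, cv2
from plant import read_state, read_camera, camera_params, robot
def pts(depth,P):
    v,u=np.mgrid[0:400,0:640]
    c=np.stack([(u-P['cx'])/P['fx']*depth,-(v-P['cy'])/P['fy']*depth,-depth],-1)
    return c@np.array(P['rotation']).T+np.array(P['position'])
def ray(P,u,v):
    d=np.array(P['rotation'])@np.array([(u-P['cx'])/P['fx'],-(v-P['cy'])/P['fy'],-1.])
    return np.array(P['position']),d/np.linalg.norm(d)
def onz(P,u,v,z):
    o,d=ray(P,u,v); return o+d*(z-o[2])/d[2]
def two(P1,a,P2,b):
    o1,d1=ray(P1,*a);o2,d2=ray(P2,*b)
    s=np.linalg.lstsq(np.stack([d1,-d2],1),o2-o1,rcond=None)[0]
    p,q=o1+s[0]*d1,o2+s[1]*d2
    return (p+q)/2,np.linalg.norm(p-q)
E
python3 - <<'E'
from h import *
for n in ("scene","side"):
    P=camera_params(n);im,d=read_camera(n);cv2.imwrite(f"pics/{n}.png",im);np.savez(f"{n}.npz",im=im,d=d,**{k:np.array(v) for k,v in P.items() if not isinstance(v,str)})
    print({k:np.round(v,3).tolist() for k,v in P.items() if not isinstance(v,str)}, (d>0).mean())
print(read_state())
E
```

```text
{'fx': 447.06, 'fy': 447.06, 'cx': 322.36, 'cy': 200.033, 'position': [1.145, -0.599, 0.838], 'rotation': [0.814, 0.311, 0.717]} 0.9961796875
{'fx': 400.217, 'fy': 400.217, 'cx': 319.283, 'cy': 193.235, 'position': [0.55, 0.721, 0.741], 'rotation': [0.003, -1.286, -2.855]} 0.99589453125
{'t': 0.1, 'q': array([-1.32838926e+00,  1.31081895e-01,  1.48916117e+00,  2.00064716e-05,
        1.52297453e+00, -8.54022095e-02]), 'dq': array([ 8.49509689e-04, -1.04376585e-03, -1.23260458e-03, -1.20528884e-03,
        1.35028225e-03,  7.52448580e-05]), 'joint_torque': array([ 1.81086238e-03, -5.61337852e+01, -4.93097162e+01,  7.71661894e-02,
        2.91392725e-02, -8.22114089e-05]), 'tool_pos': array([ 0.19315754, -0.56784853,  0.40379938]), 'orientation': array([-3.09788849e+00, -5.12353078e-01,  1.68788645e-04]), 'force': array([-0.26128075,  0.047606  , -0.51357538]), 'wrist_torque': array([-0.02649535,  0.00746543, -0.02537449]), 'gripper_force': 0.0, 'opening': 0.09282601449923618}
```

View pics/scene.png

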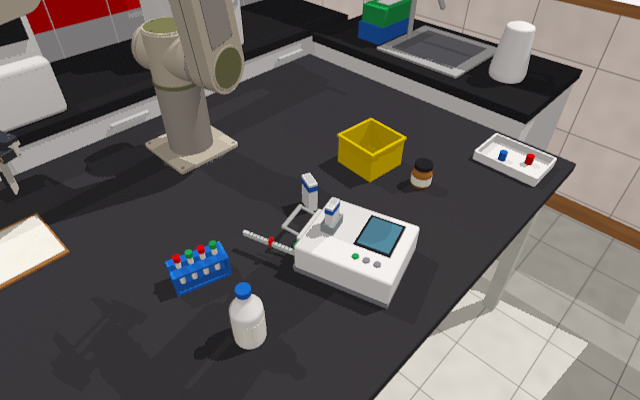

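View pics/side.png

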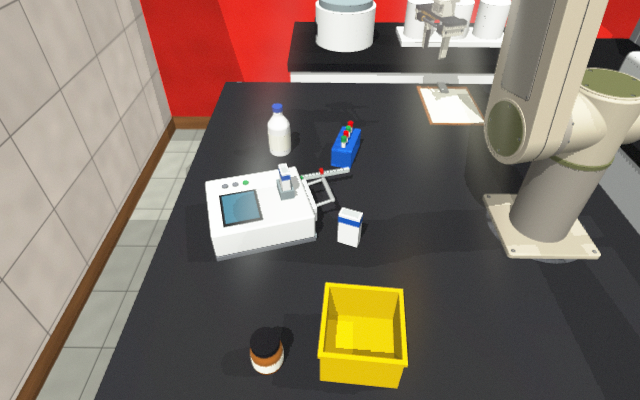

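Scene: the cartridge in the pocket is at (331,212), with a look-alike standing on the worktop at (309,190). The yellow box is at (371,149), the red marker at (271,242), the handle at about (296,217), the bottle at (248,320), the rack at (198,265) and the jar at (422,173). Side: the pocket cartridge is at (286,180), the look-alike at (349,227) and the box at (363,335). The one meant stands in the grey pocket; I'll confirm that in a crop.

```bash
cat >> h.py <<'E'
from scipy.spatial.transform import Rotation as R
_cp=camera_params
def camera_params(n):
    P=dict(_cp(n)); r=np.array(P['rotation'])
    P['rotation']=r if r.shape==(3,3) else R.from_rotvec(r).as_matrix(); return P
E
python3 - <<'E'
from h import *
D={}
for n in ("scene","side"):
    P=camera_params(n);f=np.load(n+".npz");im,d=f['im'],f['d'];X=pts(d,P);D[n]=(P,im,d,X)
    hsv=cv2.cvtColor(im,cv2.COLOR_BGR2HSV);H,S,V=[hsv[...,i].astype(int) for i in range(3)]
    ok=(d>0)&(X[...,2]>-.02)&(X[...,2]<.3)&(X[...,0]>.1)&(X[...,0]<1)&(abs(X[...,1])<.6)
    for k,m in dict(yellow=(H>20)&(H<33)&(S>150)&(V>80),red=((H<5)|(H>175))&(S>150)&(V>80),green=(H>45)&(H<80)&(S>120),blue=(H>100)&(H<125)&(S>130)&(V>60),amber=(H>5)&(H<18)&(S>120)).items():
        c,l,st,ce=cv2.connectedComponentsWithStats((m&ok).astype(np.uint8))
        for i in range(1,c):
            if st[i,4]>=8:
                Y=X[l==i];print(n,k,st[i,4],ce[i].round(1),'med',np.median(Y,0).round(3),'lo',np.percentile(Y,2,0).round(3),'hi',np.percentile(Y,98,0).round(3))
    # analyser top
    w=(abs(X[...,2]-.085)<.004)&ok&(S<60)
    c,l,st,ce=cv2.connectedComponentsWithStats(w.astype(np.uint8));i=1+np.argmax(st[1:,4])
    Y=X[l==i];r=cv2.minAreaRect((Y[:,:2]*1000).astype(np.float32));print(n,'top',r,cv2.boxPoints(r).round(0).tolist(),Y[:,2].mean())
a=D['scene'][1][165:275,225:375];b=D['side'][1][140:260,240:390]
cv2.imwrite('pics/crop.png',np.vstack([cv2.resize(a,None,fx=2.7,fy=2.7,interpolation=2),cv2.resize(b,None,fx=2.5,fy=2.5)[:,:375] if 0 else cv2.resize(b,(405,297),interpolation=2)]))
E
```

```text
scene yellow 3042 [370.1 148.5] med [0.474 0.332 0.056] lo [ 0.381  0.26  -0.003] hi [0.551 0.459 0.099]
scene red 40 [270.4 241.2] med [ 0.554 -0.144  0.06 ] lo [ 0.497 -0.148 -0.004] hi [ 0.558 -0.094  0.064]
scene red 55 [200.3 248.6] med [ 0.484 -0.285  0.09 ] lo [ 0.385 -0.292 -0.004] hi [ 0.489 -0.237  0.094]
scene red 53 [175.7 257.9] med [ 0.467 -0.338  0.09 ] lo [ 0.369 -0.345 -0.003] hi [ 0.474 -0.298  0.093]
scene green 52 [212.3 244. ] med [ 0.491 -0.258  0.09 ] lo [ 0.397 -0.265 -0.004] hi [ 0.499 -0.205  0.094]
scene green 11 [294.9 242.9] med [ 0.598 -0.096  0.059] lo [ 0.553 -0.116 -0.005] hi [ 0.606 -0.059  0.063]
scene green 54 [188.3 253. ] med [ 0.475 -0.311  0.09 ] lo [ 0.378 -0.318 -0.004] hi [ 0.482 -0.266  0.093]
scene green 25 [354.8 255.8] med [ 0.745 -0.058  0.087] lo [ 0.739 -0.064  0.085] hi [ 0.75  -0.051  0.091]
scene blue 67 [309.  186.9] med [0.502 0.05  0.078] lo [0.455 0.04  0.07 ] hi [0.512 0.063 0.085]
scene blue 43 [331.1 210.8] med [ 0.65  -0.04   0.147] lo [ 0.639 -0.045  0.14 ] hi [ 0.657 -0.009  0.154]
scene blue 1760 [199.  269.8] med [ 0.48
[... 1639 characters left out ...]
ide blue 27 [285.3 177.4] med [ 0.635 -0.002  0.149] lo [ 0.626 -0.007  0.144] hi [0.644 0.002 0.153]
side blue 109 [349.6 221.4] med [0.484 0.072 0.081] lo [0.455 0.061 0.073] hi [0.511 0.082 0.089]
side amber 14 [442.4 123.1] med [ 0.134 -0.481  0.006] lo [ 0.115 -0.485  0.004] hi [ 0.155 -0.476  0.008]
side amber 295 [267.2 357.1] med [0.642 0.385 0.049] lo [0.621 0.355 0.04 ] hi [0.676 0.392 0.065]
side amber 10 [264.5 373.8] med [0.651 0.392 0.005] lo [0.643 0.39  0.003] hi [0.66  0.393 0.009]
side top ((706.144287109375, -0.5473785400390625), (238.5692596435547, 201.63465881347656), 16.413185119628906) [[563.0, 62.0], [620.0, -131.0], [849.0, -64.0], [792.0, 130.0]] 0.08525433724214496
```

View pics/crop.png

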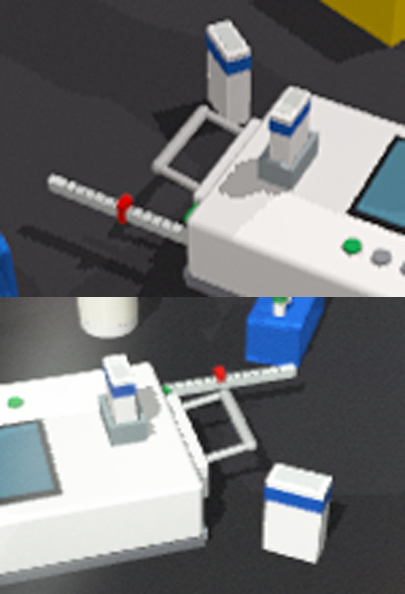

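The crop confirms it. The target stands in the grey pocket (upper crop at (290,130), lower at (122,385)). The decoy stands free on the worktop left of the handle and looks larger. Analyser front-middle is about (0.594,-0.036) with yaw 16.5°, so the pocket should be near (0.642,-0.022), which agrees with the blue band in both views. I'm moving over it.

>>> carry_out:
  targets:
    - {"x": 0.6,"y": -0.37,"z": 0,"az": -1.53,"hand": 100}
    - {"x": 0.6,"y": -0.37,"z": 0,"az": -1.53,"hand": 100}
    - {"x": 0.6,"y": -0.37,"z": 0,"az": -1.53,"hand": 100}
    - {"x": 0.6,"y": -0.37,"z": 0,"az": -1.53,"hand": 100}
    - {"x": 0.6,"y": -0.37,"z": 0,"az": -1.53,"hand": 100}
    - {"x": 0.6,"y": -0.37,"z": 0,"az": -1.53,"hand": 100}
    - {"x": 0.6,"y": -0.37,"z": 0,"az": -1.53,"hand": 100}
    - {"x": 0.6,"y": -0.37,"z": 0,"az": -1.53,"hand": 100}

```text
schema error: expected keys hand, x, y, z, ax, ay, az
```

>>> carry_out:
  targets:
    - {"x": 0.6,"y": -0.37,"z": 0,"ax": 0,"ay": 0,"az": -1.53,"hand": 100}
    - {"x": 0.6,"y": -0.37,"z": 0,"ax": 0,"ay": 0,"az": -1.53,"hand": 100}
    - {"x": 0.6,"y": -0.37,"z": 0,"ax": 0,"ay": 0,"az": -1.53,"hand": 100}
    - {"x": 0.6,"y": -0.37,"z": 0,"ax": 0,"ay": 0,"az": -1.53,"hand": 100}
    - {"x": 0.6,"y": -0.37,"z": 0,"ax": 0,"ay": 0,"az": -1.53,"hand": 100}
    - {"x": 0.6,"y": -0.37,"z": 0,"ax": 0,"ay": 0,"az": -1.53,"hand": 100}
    - {"x": 0.6,"y": -0.37,"z": 0,"ax": 0,"ay": 0,"az": -1.53,"hand": 100}
    - {"x": 0.6,"y": -0.37,"z": 0,"ax": 0,"ay": 0,"az": -1.53,"hand": 100}

```text
t: 1.1
tool_pos: [0.5125, -0.1807, 0.4045]
orientation: [-1.911, -2.494, 0.0]
force: [0.8, -0.4, 0.5]
opening: 0.0928
gripper_force: 0.0
```

```bash
cat >> h.py <<'E'
def delta(p,yaw_y):
    "tool-frame shift/turn to world TCP p, tool down, closing line at yaw_y (deg)"
    s=read_state();T=R.from_rotvec(s['orientation'])
    a=np.radians(yaw_y);y=np.array([np.cos(a),np.sin(a),0]);z=np.array([0,0,-1.])
    best=min((R.from_matrix(np.stack([np.cross(k*y,z),k*y,z],1)) for k in(1,-1)),key=lambda G:(T.inv()*G).magnitude())
    print('shift',T.inv().apply(np.array(p)-s['tool_pos']).round(4),'turn',(T.inv()*best).as_rotvec().round(4))
E
python3 - <<'E'
from h import *
delta([.642,-.022,.405],16.5)
P=camera_params("wrist");im,d=read_camera("wrist");cv2.imwrite("pics/w1.png",im);np.savez("w1.npz",im=im,d=d,**P)
for n in("scene","side"):
    P=camera_params(n);f=np.load(n+".npz");im,d=f['im'],f['d'];X=pts(d,P)
    hsv=cv2.cvtColor(im,cv2.COLOR_BGR2HSV)
    m=cv2.inRange(hsv,(20,150,60),(33,255,255))>0
    m&=(X[...,2]>.09)&(X[...,2]<.105)
    r=cv2.minAreaRect((X[m][:,:2]*1000).astype(np.float32));print(n,r)
E
```

```text
shift [ 0.1195  0.1663 -0.0005] turn [-0.0002 -0.0001 -0.0248]
scene ((475.3169860839844, 335.3941650390625), (153.9322967529297, 152.2508087158203), 84.71449279785156)
side ((473.9657897949219, 337.0805969238281), (151.01937866210938, 148.11941528320312), 84.83844757080078)
```

View pics/w1.png

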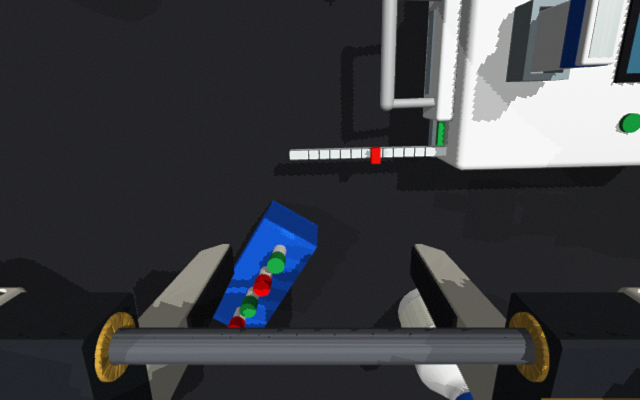

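Wrist view: the red marker is at (376,155), the green pointer at (441,133), the handle bar at column ~389 and the pocket at (540,45), with the cartridge at its right edge. I'll measure the marker, pointer, bar and cartridge from this depth image.

```bash
python3 - <<'E'
from h import *
f=np.load("w1.npz");P={k:f[k] for k in('fx','fy','cx','cy','position','rotation')}
im,d=f['im'],f['d'];X=pts(d,P);hsv=cv2.cvtColor(im,cv2.COLOR_BGR2HSV)
a=np.radians(16.5);ex=np.array([np.cos(a),np.sin(a)]);ey=np.array([-ex[1],ex[0]])
O=np.array([.594,-.036])
def show(n,m,z):
    v,u=np.nonzero(m);c=(u.mean(),v.mean());Y=X[m]
    q=(Y[:,:2]-O)
    g=onz(P,*c,z)
    print(n,m.sum(),np.round(c,1),'med',np.median(Y,0).round(4),'rayz',g.round(4),'analyser xy',((g[:2]-O)@ex).round(4),((g[:2]-O)@ey).round(4),'xrange',np.percentile(q@ex,[3,97]).round(4))
    return 
win=lambda r0,r1,c0,c1:np.pad(np.ones((r1-r0,c1-c0),bool),((r0,400-r1),(c0,640-c1)))
show('red',(cv2.inRange(hsv,(0,150,80),(6,255,255))>0)&win(140,170,360,395),.065)
show('green',(cv2.inRange(hsv,(45,120,40),(80,255,255))>0)&win(110,155,425,455),.060)
bar=win(10,90,375,400)&(abs(X[...,2]-.074)<.006);show('bar',bar,.076)
Y=X[bar];print('bar z max',np.percentile(Y[:,2],98))
vx,vy,_,_=cv2.fitLine(Y[:,:2].astype(np.float32),2,0,.01,.01).ravel();print('bar yaw',np.degrees(np.arctan2(vy,vx)))
E
```

```text
red 167 [375.1 155.3] med [ 0.5523 -0.1404  0.0653] rayz [ 0.5525 -0.1403  0.065 ] analyser xy -0.0694 -0.0882 xrange [-0.0731 -0.0544]
green 194 [440.3 132.5] med [ 0.6036 -0.1053  0.0632] rayz [ 0.6047 -0.1054  0.06  ] analyser xy -0.0094 -0.0696 xrange [-0.0131 -0.0071]
bar 1174 [387.9  49.2] med [ 0.5342 -0.053   0.0754] rayz [ 0.5341 -0.0534  0.076 ] analyser xy -0.0624 0.0003 xrange [-0.0673 -0.0561]
bar z max 0.07743063868661249
bar yaw -73.524185
```

>>> carry_out:
  targets:
    - {"x": 0.12,"y": 0.1,"z": 0,"ax": 0,"ay": 0,"az": -0.025,"hand": 75}
    - {"x": 0.12,"y": 0.1,"z": 0,"ax": 0,"ay": 0,"az": -0.025,"hand": 75}
    - {"x": 0.12,"y": 0.1,"z": 0,"ax": 0,"ay": 0,"az": -0.025,"hand": 75}
    - {"x": 0.12,"y": 0.1,"z": 0,"ax": 0,"ay": 0,"az": -0.025,"hand": 75}

```text
t: 1.65
tool_pos: [0.5782, -0.0389, 0.404]
orientation: [-1.882, -2.514, 0.0]
force: [-0.8, -0.7, 0.7]
opening: 0.0699
gripper_force: 0.0
```

The required travel is about 60 mm. Bar yaw is -73.5°, which matches 16.5°, and bar height is about 71 mm. Next I measure the cartridge from this second wrist position.

```bash
python3 - <<'E'
from h import *
P=camera_params("wrist");im,d=read_camera("wrist");cv2.imwrite("pics/w2.png",im);X=pts(d,P)
m=(d>0)&(abs(X[...,2]-.160)<.006)&(np.hypot(X[...,0]-.642,X[...,1]+.022)<.05)
v,u=np.nonzero(m);Y=X[m];print(m.sum(),u.mean(),v.mean(),cv2.minAreaRect((Y[:,:2]*1000).astype(np.float32)),np.median(Y[:,2]),np.percentile(Y[:,2],[5,95]))
f=np.load("w1.npz");Q={k:f[k] for k in('fx','fy','cx','cy','position','rotation')};X1=pts(f['d'],Q)
m=(f['d']>0)&(abs(X1[...,2]-.160)<.006)&(np.hypot(X1[...,0]-.642,X1[...,1]+.022)<.05);print('w1 top visible',m.sum(), np.median(X1[m],0) if m.any() else '')
delta([.642,-.022,.307],16.5)
E
```

```text
1712 415.26343457943926 219.59871495327104 ((640.1367797851562, -22.047874450683594), (20.585386276245117, 40.30455017089844), 16.533939361572266) 0.16064331583681285 [0.15605311 0.16185983]
w1 top visible 2678 [ 0.6385276  -0.02536781  0.16049685]
shift [-0.0004  0.0668  0.097 ] turn [-0.0012 -0.0002 -0.004 ]
```

View pics/w2.png

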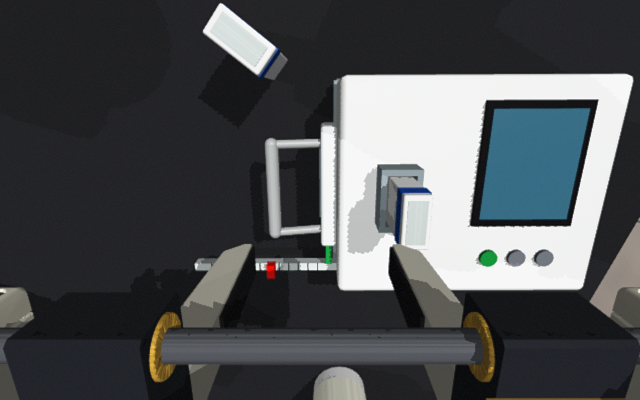

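The cartridge top is at (415,220) and measures 20.6 × 40.3 mm, centred at (0.640,-0.022,0.160). Both wrist views agree and the size is right. I move over it, go down and grip.

>>> carry_out:
  targets:
    - {"x": 0,"y": 0.065,"z": 0,"ax": 0,"ay": 0,"az": -0.004,"hand": 75}
    - {"x": 0,"y": 0.065,"z": 0,"ax": 0,"ay": 0,"az": -0.004,"hand": 75}
    - {"x": 0,"y": 0.065,"z": 0.04,"ax": 0,"ay": 0,"az": -0.004,"hand": 75}
    - {"x": 0,"y": 0.065,"z": 0.075,"ax": 0,"ay": 0,"az": -0.004,"hand": 75}
    - {"x": 0,"y": 0.065,"z": 0.097,"ax": 0,"ay": 0,"az": -0.004,"hand": 75}
    - {"x": 0,"y": 0.065,"z": 0.097,"ax": 0,"ay": 0,"az": -0.004,"hand": 75}
    - {"x": 0,"y": 0.065,"z": 0.097,"ax": 0,"ay": 0,"az": -0.004,"hand": 0}
    - {"x": 0,"y": 0.065,"z": 0.097,"ax": 0,"ay": 0,"az": -0.004,"hand": 0}
  newtons: 20

```text
t: 2.7
tool_pos: [0.6407, -0.0235, 0.31]
orientation: [1.881, 2.513, 0.002]
force: [0.1, -0.1, 0.2]
opening: 0.0542
gripper_force: 0.0
```

>>> carry_out:
  targets:
    - {"x": 0,"y": 0,"z": 0,"ax": 0,"ay": 0,"az": 0,"hand": 0}
    - {"x": 0,"y": 0,"z": 0,"ax": 0,"ay": 0,"az": 0,"hand": 0}
    - {"x": 0,"y": 0,"z": 0,"ax": 0,"ay": 0,"az": 0,"hand": 0}

```text
t: 3.08
tool_pos: [0.6403, -0.0229, 0.3078]
orientation: [1.882, 2.515, 0.0]
force: [-0.3, 0.5, 0.8]
opening: 0.0246
gripper_force: 0.0
```

>>> carry_out:
  targets:
    - {"x": 0,"y": 0,"z": 0,"ax": 0,"ay": 0,"az": 0,"hand": 0}
    - {"x": 0,"y": 0,"z": 0,"ax": 0,"ay": 0,"az": 0,"hand": 0}
    - {"x": 0,"y": 0,"z": 0,"ax": 0,"ay": 0,"az": 0,"hand": 0}
    - {"x": 0,"y": 0,"z": -0.02,"ax": 0,"ay": 0,"az": 0,"hand": 0}
    - {"x": 0,"y": 0,"z": -0.05,"ax": 0,"ay": 0,"az": 0,"hand": 0}
    - {"x": 0,"y": 0,"z": -0.08,"ax": 0,"ay": 0,"az": 0,"hand": 0}
    - {"x": 0,"y": 0,"z": -0.1,"ax": 0,"ay": 0,"az": 0,"hand": 0}

```text
t: 3.95
tool_pos: [0.6405, -0.0231, 0.4111]
orientation: [1.881, 2.513, 0.002]
force: [0.7, -0.3, -1.5]
opening: 0.0201
gripper_force: 20.0
```

```bash
python3 - <<'E'
from h import *
delta([.475,.336,.407],16.5)
E
```

```text
shift [ 0.3912 -0.0575  0.0035] turn [ 0.0028  0.0013 -0.002 ]
```

>>> carry_out:
  targets:
    - {"x": 0.391,"y": -0.0575,"z": 0,"ax": 0,"ay": 0,"az": 0,"hand": 0}
    - {"x": 0.391,"y": -0.0575,"z": 0,"ax": 0,"ay": 0,"az": 0,"hand": 0}
    - {"x": 0.391,"y": -0.0575,"z": 0,"ax": 0,"ay": 0,"az": 0,"hand": 0}
    - {"x": 0.391,"y": -0.0575,"z": 0,"ax": 0,"ay": 0,"az": 0,"hand": 0}
    - {"x": 0.391,"y": -0.0575,"z": 0,"ax": 0,"ay": 0,"az": 0,"hand": 0}
    - {"x": 0.391,"y": -0.0575,"z": 0,"ax": 0,"ay": 0,"az": 0,"hand": 0}
    - {"x": 0.391,"y": -0.0575,"z": 0,"ax": 0,"ay": 0,"az": 0,"hand": 0}
    - {"x": 0.391,"y": -0.0575,"z": 0,"ax": 0,"ay": 0,"az": 0,"hand": 0}

```text
t: 4.95
tool_pos: [0.4742, 0.3368, 0.408]
orientation: [1.879, 2.517, -0.0]
force: [0.3, -0.4, -0.8]
opening: 0.0202
gripper_force: 20.0
```

```bash
python3 - <<'E'
from h import *
delta([.475,.336,.255],16.5); print(read_state()['q'])
E
```

```text
shift [-0.0009  0.0005  0.153 ] turn [0.     0.0003 0.0004]
[ 5.29475497e-01  7.96956301e-02  1.53645401e+00 -3.10951322e-04
  1.52549086e+00  2.41065166e-01]
```

>>> carry_out:
  targets:
    - {"x": 0,"y": 0,"z": 0.05,"ax": 0,"ay": 0,"az": 0,"hand": 0}
    - {"x": 0,"y": 0,"z": 0.1,"ax": 0,"ay": 0,"az": 0,"hand": 0}
    - {"x": 0,"y": 0,"z": 0.14,"ax": 0,"ay": 0,"az": 0,"hand": 0}
    - {"x": 0,"y": 0,"z": 0.16,"ax": 0,"ay": 0,"az": 0,"hand": 0}
    - {"x": 0,"y": 0,"z": 0.17,"ax": 0,"ay": 0,"az": 0,"hand": 0}
    - {"x": 0,"y": 0,"z": 0.17,"ax": 0,"ay": 0,"az": 0,"hand": 50}
    - {"x": 0,"y": 0,"z": 0.17,"ax": 0,"ay": 0,"az": 0,"hand": 50}
    - {"x": 0,"y": 0,"z": 0.17,"ax": 0,"ay": 0,"az": 0,"hand": 50}

```text
t: 5.95
tool_pos: [0.4754, 0.3363, 0.2394]
orientation: [1.881, 2.515, 0.004]
force: [-0.0, -0.2, -0.3]
opening: 0.0444
gripper_force: 0.0
```

>>> carry_out:
  targets:
    - {"x": 0,"y": 0,"z": -0.04,"ax": 0,"ay": 0,"az": 0,"hand": 50}
    - {"x": 0,"y": 0,"z": -0.1,"ax": 0,"ay": 0,"az": 0,"hand": 50}
    - {"x": 0,"y": 0,"z": -0.16,"ax": 0,"ay": 0,"az": 0,"hand": 50}
    - {"x": 0,"y": 0,"z": -0.17,"ax": 0,"ay": 0,"az": 0,"hand": 50}

```text
t: 6.45
tool_pos: [0.4757, 0.3366, 0.415]
orientation: [1.879, 2.512, 0.016]
force: [-0.5, 1.0, 1.2]
opening: 0.0466
gripper_force: 0.0
```

```bash
python3 - <<'E'
from h import *
delta([.5345,-.0532,.405],16.5)
im,d=read_camera("side");im2,d=read_camera("scene")
cv2.imwrite("pics/box.png",np.hstack([cv2.resize(im[150:400,220:460],(480,500)),cv2.resize(im2[100:260,260:440],(320,500))]))
E
```

```text
shift [-0.3906 -0.0538  0.0084] turn [ 0.0106 -0.0026 -0.0017]
```

View pics/box.png

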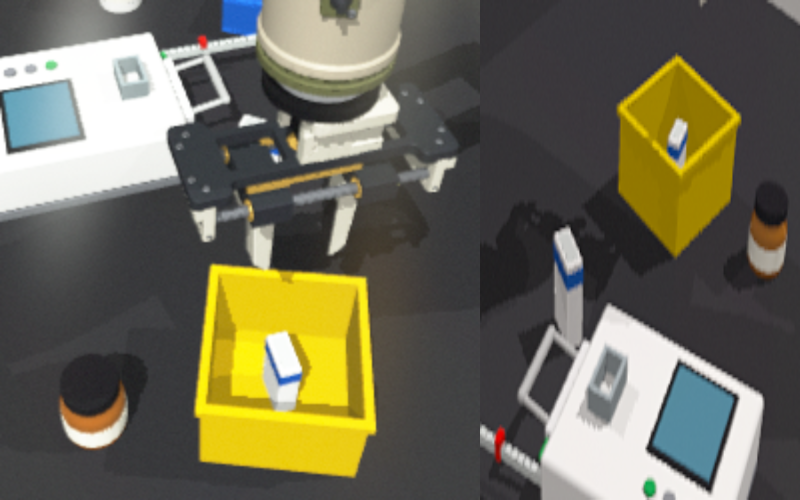

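The cartridge stands free inside the box (left crop at (283,370), right crop at (678,140)). Now to the handle.

>>> carry_out:
  targets:
    - {"x": -0.39,"y": -0.054,"z": 0,"ax": 0,"ay": 0,"az": 0,"hand": 39}
    - {"x": -0.39,"y": -0.054,"z": 0,"ax": 0,"ay": 0,"az": 0,"hand": 39}
    - {"x": -0.39,"y": -0.054,"z": 0,"ax": 0,"ay": 0,"az": 0,"hand": 39}
    - {"x": -0.39,"y": -0.054,"z": 0,"ax": 0,"ay": 0,"az": 0,"hand": 39}
    - {"x": -0.39,"y": -0.054,"z": 0,"ax": 0,"ay": 0,"az": 0,"hand": 39}
    - {"x": -0.39,"y": -0.054,"z": 0,"ax": 0,"ay": 0,"az": 0,"hand": 39}
    - {"x": -0.39,"y": -0.054,"z": 0,"ax": 0,"ay": 0,"az": 0,"hand": 39}
    - {"x": -0.39,"y": -0.054,"z": 0,"ax": 0,"ay": 0,"az": 0,"hand": 39}

```text
t: 7.55
tool_pos: [0.5327, -0.0541, 0.4058]
orientation: [-1.883, -2.511, 0.002]
force: [0.1, -0.6, -0.3]
opening: 0.0364
gripper_force: 0.0
```

```bash
python3 - <<'E'
from h import *
delta([.5345,-.0532,.238],16.5); s=read_state();print(s['opening'],s['tool_pos'])
P=camera_params("wrist");im,d=read_camera("wrist");X=pts(d,P)
a=np.radians(16.5);ex=np.array([np.cos(a),np.sin(a)]);ey=np.array([-ex[1],ex[0]]);O=np.array([.594,-.036])
q=X[...,:2]-O
m=(d>0)&(abs(X[...,2]-.074)<.006)&(abs(q@ey)<.03)&(q@ex<-.04)&(q@ex>-.09)
print(m.sum(),np.percentile((q@ex)[m],[2,50,98]),np.percentile(X[m][:,2],98))
E
```

```text
shift [1.000e-04 2.400e-03 1.678e-01] turn [-0.0026 -0.0017 -0.0042]
0.03636224642598084 [ 0.53272345 -0.05414648  0.40584968]
814 [-0.06735708 -0.06171586 -0.056097  ] 0.07731883698396674
```

>>> carry_out:
  targets:
    - {"x": 0,"y": 0.002,"z": 0.04,"ax": 0,"ay": 0,"az": -0.004,"hand": 39}
    - {"x": 0,"y": 0.002,"z": 0.08,"ax": 0,"ay": 0,"az": -0.004,"hand": 39}
    - {"x": 0,"y": 0.002,"z": 0.11,"ax": 0,"ay": 0,"az": -0.004,"hand": 39}
    - {"x": 0,"y": 0.002,"z": 0.135,"ax": 0,"ay": 0,"az": -0.004,"hand": 39}
    - {"x": 0,"y": 0.002,"z": 0.155,"ax": 0,"ay": 0,"az": -0.004,"hand": 39}
    - {"x": 0,"y": 0.002,"z": 0.168,"ax": 0,"ay": 0,"az": -0.004,"hand": 39}
    - {"x": 0,"y": 0.002,"z": 0.168,"ax": 0,"ay": 0,"az": -0.004,"hand": 39}

```text
t: 8.48
tool_pos: [0.5344, -0.0516, 0.2386]
orientation: [-1.874, -2.519, 0.001]
force: [-0.8, 0.4, -0.6]
opening: 0.0359
gripper_force: 0.0
```

>>> carry_out:
  targets:
    - {"x": 0,"y": 0,"z": 0,"ax": 0,"ay": 0,"az": 0,"hand": 0}
    - {"x": 0,"y": 0,"z": 0,"ax": 0,"ay": 0,"az": 0,"hand": 0}
    - {"x": 0,"y": 0,"z": 0,"ax": 0,"ay": 0,"az": 0,"hand": 0}
    - {"x": 0,"y": 0,"z": 0,"ax": 0,"ay": 0,"az": 0,"hand": 0}
    - {"x": 0,"y": 0,"z": 0,"ax": 0,"ay": 0,"az": 0,"hand": 0}
    - {"x": 0,"y": 0,"z": 0,"ax": 0,"ay": 0,"az": 0,"hand": 0}
  newtons: 40

```text
t: 9.22
tool_pos: [0.5351, -0.0531, 0.2405]
orientation: [1.877, 2.518, 0.0]
force: [-3.7, 0.1, 5.9]
opening: 0.0111
gripper_force: 40.0
```

>>> carry_out:
  targets:
    - {"x": 0,"y": -0.008,"z": 0,"ax": 0,"ay": 0,"az": 0,"hand": 0}
    - {"x": 0,"y": -0.016,"z": 0,"ax": 0,"ay": 0,"az": 0,"hand": 0}
    - {"x": 0,"y": -0.026,"z": 0,"ax": 0,"ay": 0,"az": 0,"hand": 0}
    - {"x": 0,"y": -0.036,"z": 0,"ax": 0,"ay": 0,"az": 0,"hand": 0}
    - {"x": 0,"y": -0.046,"z": 0,"ax": 0,"ay": 0,"az": 0,"hand": 0}
    - {"x": 0,"y": -0.054,"z": 0,"ax": 0,"ay": 0,"az": 0,"hand": 0}
    - {"x": 0,"y": -0.06,"z": 0,"ax": 0,"ay": 0,"az": 0,"hand": 0}
    - {"x": 0,"y": -0.06,"z": 0,"ax": 0,"ay": 0,"az": 0,"hand": 0}

```text
t: 10.22
tool_pos: [0.478, -0.0701, 0.2405]
orientation: [1.876, 2.516, 0.004]
force: [7.5, 2.7, -1.8]
opening: 0.0109
gripper_force: 40.0
```

```bash
cat > chk.py <<'E'
from h import *
a=np.radians(16.5);ex=np.array([np.cos(a),np.sin(a)]);O=np.array([.594,-.036])
s=read_state();print(s['tool_pos'],s['force'],s['opening'])
for n in("wrist","scene"):
    P=camera_params(n);im,d=read_camera(n);hsv=cv2.cvtColor(im,cv2.COLOR_BGR2HSV)
    X=pts(d,P);near=(np.hypot(X[...,0]-.553,X[...,1]+.128)<.07)&(X[...,2]>.04)&(X[...,2]<.08)
    for k,m in dict(red=(cv2.inRange(hsv,(0,150,60),(6,255,255))|cv2.inRange(hsv,(175,150,60),(180,255,255))),green=cv2.inRange(hsv,(45,120,40),(80,255,255))).items():
        m=(m>0)&near
        if not m.any(): print(n,k,'none');continue
        x=(X[m][:,:2]-O)@ex
        print(n,k,m.sum(),np.argwhere(m).mean(0)[::-1].round(1),np.median(X[m],0).round(4),'x mid',(np.percentile(x,[3,97]).mean()).round(4),np.median(x).round(4),np.percentile(x,[3,97]).round(4))
    r,c=(0,200)
    cv2.imwrite(f"pics/chk_{n}_{s['t']:.1f}.png",im if n=="wrist" else cv2.resize(im[190:290,210:350],None,fx=5,fy=5))
E
python3 chk.py; ls pics
```

```text
[ 0.47800044 -0.07006131  0.24050519] [ 7.50475945  2.70157588 -1.79736703] 0.010881261885127282
wrist red none
wrist green none
scene red 34 [270.2 241.5] [ 0.5543 -0.144   0.0606] x mid -0.0702 -0.0683 [-0.0764 -0.064 ]
scene green 15 [275.2 235. ] [ 0.5474 -0.121   0.0594] x mid -0.0685 -0.0689 [-0.0715 -0.0655]
box.png
chk_scene_10.2.png
chk_wrist_10.2.png
crop.png
scene.png
side.png
w1.png
w2.png
```

View pics/chk_scene_10.2.png

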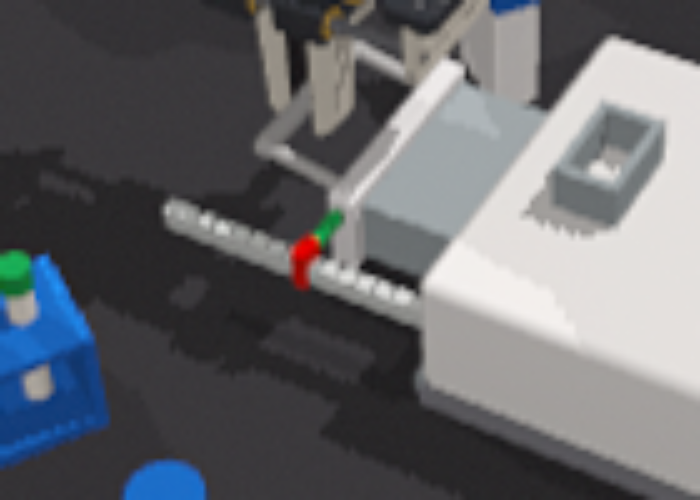

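View pics/chk_wrist_10.2.png

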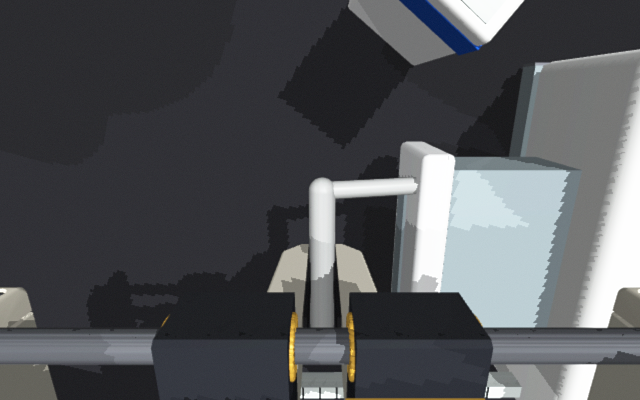

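The pointer (crop (330,225)) meets the red marker (305,258), and the fingers hold the bar at wrist (322,300). I hold briefly, check for drift, then hand in.

>>> carry_out:
  targets:
    - {"x": 0,"y": 0,"z": 0,"ax": 0,"ay": 0,"az": 0,"hand": 0}
    - {"x": 0,"y": 0,"z": 0,"ax": 0,"ay": 0,"az": 0,"hand": 0}
    - {"x": 0,"y": 0,"z": 0,"ax": 0,"ay": 0,"az": 0,"hand": 0}
    - {"x": 0,"y": 0,"z": 0,"ax": 0,"ay": 0,"az": 0,"hand": 0}

```text
t: 10.82
tool_pos: [0.4783, -0.07, 0.2405]
orientation: [1.876, 2.516, 0.004]
force: [6.6, 2.5, -1.2]
opening: 0.0106
gripper_force: 40.0
```

```bash
python3 chk.py; python3 -c "
from plant import robot; print(robot.close_job())"
```

```text
[ 0.4783072  -0.06996826  0.24050898] [ 6.59923497  2.49735628 -1.18913698] 0.010613842079298573
wrist red none
wrist green none
scene red 36 [270.3 241.8] [ 0.5545 -0.1439  0.0601] x mid -0.0691 -0.0685 [-0.0742 -0.0641]
scene green 17 [275.2 235.2] [ 0.5492 -0.1226  0.0606] x mid -0.0679 -0.0673 [-0.0712 -0.0647]
the job is handed in; nothing more can be done
None
```

I handed the job in at about 11 s: the spent cartridge is standing let go in the waste box, and the gripper is holding the drawer with its pointer about 1 mm from the marker; the hand-in call returned no verdict.

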